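# Earth-bond check of a machined block

## Robot

A 6-joint arm with a two-finger parallel gripper is mounted at the origin on the work surface. World frame = base frame: x ahead of the robot, y to its left, z up, the work surface at z = 0. Lengths are in m, angles in rad, forces in N, time in s.
With the tool pointing down it reaches from about 0.375 to 0.9 m from the base axis. Payload 3.1 kg.
Tool frame: the origin (TCP) lies where the fingers leave the gripper's body, on its centre line; the fingertips stand 70 mm ahead of it and the grasp point (between the pads) lies 51 mm ahead of it; z points along the fingers, y is the direction in which the jaws open and shut (so a half turn about z gives the same grasp; the last joint's range is limited). The gripper opens to 87 mm and grips with 3 to 60 N. Pads are 19 mm wide; open, the fingers measure 117 mm over their backs; the gripper's body (75 mm by 190 mm) begins 51 mm behind the grasp point.
Start: joints at [0.993, 0.527, 1.433, -0, 1.181, -0.178], TCP at [0.243, 0.576, 0.292] pointing down, gripper open.
Joint ranges: [-3.08, 3.08], [-0.75, 2.2], [0.22, 2.44], [-1.43, 4.57], [0, 2.65], [-2.85, 2.85]. Speed limits (rad/s): [2.79, 2.79, 3.14, 3.14, 3.14, 3.14].

## Interface

Orientations are given as a rotation vector (axis times angle).
In Python, from workcell import robot gives the robot as it stands. Calls block until the motion is done:
- robot.reach(position, orientation): joint-space move of the TCP to a pose.
- robot.movel(position, speed=0.15, rotation=None, stop_force=None): straight line of the TCP; rotation=None keeps the orientation; speed is the mean speed in m/s. With stop_force (N) it stops when the force on the tool has changed by that much, and returns True; else False.
- robot.move_j(angles): joint-space move.
- robot.command_gripper(opening, strength=None): finger opening in m; strength is the grip in N (None keeps the last); returns when the fingers have stopped.
- robot.dwell(seconds).
- robot.solve_ik(position, orientation): joint angles nearest the present ones, or None.
- robot.snapshot(name): name is "scene" or "side" or "wrist"; returns a dict with "img" (480x640x3 uint8, blue, green, red), "intrinsics" (3x3 intrinsics, pixels), "D" ([k1, k2, p1, p2, k3] as OpenCV has them; the pictures are not rectified), "camera_from_world" (4x4, takes a point from world to camera coordinates). Camera axes: x right, y up, looking along -z (the intrinsics and any distortion apply to the point x, -y, -z); pixel columns grow to the right and rows downward; lengths in m; the calibration is good to about 2 mm. A picture is of the moment at which its call begins. There is no depth.
A pose or a line that the arm cannot do raises robot.PlanningError and nothing moves.
- robot.close_job(): hands the job in, once; it reports no verdict.
Readings, each from a call of its own:
- robot.read_clock(): time.
- robot.read_q(): joint angles.
- robot.read_qd(): joint speeds.
- robot.read_effort(): joint torques, N m.
- robot.read_tool_pos(): TCP position.
- robot.read_ee_rot(): TCP orientation.
- robot.read_ft_force(): force on the tool from outside, world axes, zero at the start.
- robot.read_wrist_torque(): the same for the moment, N m.
- robot.read_width(): finger opening in m.
Only numpy, scipy, OpenCV 4.12 (cv2) and the standard library are available. Lean on these libraries where they do the work, as an engineer would, in place of code of your own. Each camera call takes 0.05 s, during which the arm holds its last target.

## Task

Switch on the earth-bond tester by flipping the toggle on its grey box over from off to on. Then, for the check, take the aluminium block with the straight rib on top, lay it flat on the black fixture plate and press it into the corner, its long side flush against the long steel fence and its end flush against the short fence, both touching at once. Finish while still holding it pressed there, and leave all the other things where they are.

Things in the scene. Friction and masses are not known exactly. Their poses are not given: they have to be found in the camera images.
- tester: Grey steel box of the bond tester, 140 (x) x 120 (y) x 70 mm high, fixed to the bench, on the robot's left; its yaw varies. Origin: centre of its underside, z up. The toggle stands on its top and swings in the tester's own x-z plane over the middle (y = 0) of the box.
- toggle (a joint): Hinge angle of the toggle handle, rad: 0 = off, handle leaning 0.55 rad towards the tester's -x; 1.1 = on, leaning 0.55 rad towards +x. The hinge axis is the tester's y, 72 mm above the bench, over the tester's origin. The handle is weighted (0.2 kg) and drops by itself to whichever stop is nearer; about 1 N at the grip carries it from off past the upright (0.55), from where it falls to on.
- toggle_tip (a point): End of the toggle handle, on its centreline, 95 mm from the hinge axis (153 mm above the bench in off and on). The handle is a black grip 14 mm thick (in the swing direction), 34 mm wide and 55 mm long up to this tip, on an 8 x 12 mm steel bar.
- fixture: Black insulating plate 220 (x) x 180 (y) x 10 mm thick, fixed to the bench in the middle; position and yaw vary. Origin: centre of its underside; its top is 10 mm above the bench. It carries two fixed steel fences, both 24 mm high above the plate and 12 mm thick. Block in the corner: block origin at x = 40, y = 30, z = 10 mm in this frame, block x axis parallel to the fixture's x (either way round).
- fence_long: Long steel fence, 182 x 12 x 24 mm high, along the fixture's x on its +y edge; its inner face looks to the fixture's -y and lies at y = +60 mm of the fixture. Origin: centre of its underside.
- fence_short: Short steel fence, 110 mm (along y) x 12 x 24 mm high, on the fixture's +x edge; its inner face looks to -x and lies at x = +80 mm of the fixture. Origin: centre of its underside.
- corner (a point): Inner corner where the inner faces of both fences meet, on the top of the plate; fixture frame x = 80, y = 60, z = 10 mm.
- block: The work piece: loose machined aluminium block, about 0.4 kg, base 80 (x) x 60 (y) x 28 mm high, with a straight rib on top, 50 mm long (x), 14 mm thick (y) and 32 mm high, centred, its top 60 mm above the underside. Origin: centre of its underside; z up. It is alike under a half turn. Grip the rib across its 14 mm. It drags on the plate and along the fences with a friction coefficient of about 0.6 to 1.1, so a push on one fence alone can feel like contact with the other.
- twin: Not to be used: a second aluminium block of the same base, but with a round post (28 mm across, 32 mm high) on top instead of the rib. It and the block lie on the robot's right, in either order. Origin: centre of its underside.
- spool: Bystander: wire spool standing on its flange, 64 mm across, 38 mm high. Origin: centre of its underside.
- jar: Bystander: clear jar with grey cap, 52 mm across, 60 mm high. Origin: centre of its underside.
- driver: Bystander: screwdriver lying on the bench, 180 mm long.
- meter: Bystander: black multimeter lying flat, 150 x 75 x 34 mm. Origin: centre of its underside.
- relay: Bystander: grey relay module, 90 x 35 x 60 mm high. Origin: centre of its underside.
- rail: Bystander: offcut of mounting rail, 160 x 38 x 8 mm. Origin: centre of its underside.
- terminal: Bystander: row of grey terminal blocks, 35 x 45 x 40 mm high. Origin: centre of its underside.
Mind the look-alikes: they are no part of the job. Several things have the shape of the tester; the one meant has the colours described above.

How it is judged:
By the outcome, as a careful person would: the job done as asked, in the order asked, and still so for the second after the job is handed in, while the arm keeps its last pose, push and grip.
It also fails if it takes over 72 s, if anything falls off the work surface, if the arm or the gripper's body presses on something with over 40 N, if the wrist force passes 120 N, or if a joint passes its speed limit or range.

## Working session

There is one attempt and no reset: what is moved stays moved. The work goes in short steps, each a Python script; the robot and the scene stay as the last script left them, time stands still between calls to the robot, and variables do not carry over. Pictures are saved under pics/ and viewed, and the job is handed in when it is done.

```bash
ls; mkdir -p pics; python3 - <<'E'
from workcell import robot
import cv2
for n in ["scene","side","wrist"]:
    s=robot.snapshot(n); cv2.imwrite(f"pics/{n}0.png",s["img"])
    print(n,s["intrinsics"],s["D"],s["camera_from_world"])
print(robot.read_clock(),robot.read_tool_pos(),robot.read_ee_rot())
E
```

```text
pics
scene [[604.86741081   0.         328.54527742]
 [  0.         604.86741081 237.13305941]
 [  0.           0.           1.        ]] [0.01163261 0.         0.         0.         0.        ] [[ 0.62592078  0.77980506 -0.01128041 -0.33518678]
 [-0.42126819  0.35023815  0.83658015  0.09618603]
 [ 0.65632026 -0.51888082  0.54772841 -1.96208838]
 [ 0.          0.          0.          1.        ]]
side [[453.09638834   0.         316.03360103]
 [  0.         453.09638834 234.90280268]
 [  0.           0.           1.        ]] [-0.01847139  0.          0.          0.          0.        ] [[ 0.90196529 -0.43172648  0.00841796 -0.37635423]
 [ 0.19701463  0.4287949   0.88165763 -0.2283153 ]
 [-0.38424452 -0.79356611  0.47181455 -0.89999731]
 [ 0.          0.          0.          1.        ]]
wrist [[331.81671557   0.         320.30485737]
 [  0.         331.81671557 238.43952915]
 [  0.           0.           1.        ]] [0.01627209 0.         0.         0.         0.        ] [[ 0.38849348  0.921449   -0.00213437 -0.62359711]
 [-0.87770003  0.36934116 -0.30533548  0.03752345]
 [-0.28056277  0.12049418  0.95224245 -0.39212334]
 [ 0.          0.          0.          1.        ]]
0.15 [0.24301205 0.57535077 0.29148089] [-6.23703496e-01 -3.07841468e+00  2.44724327e-03]
```

View pics/scene0.png

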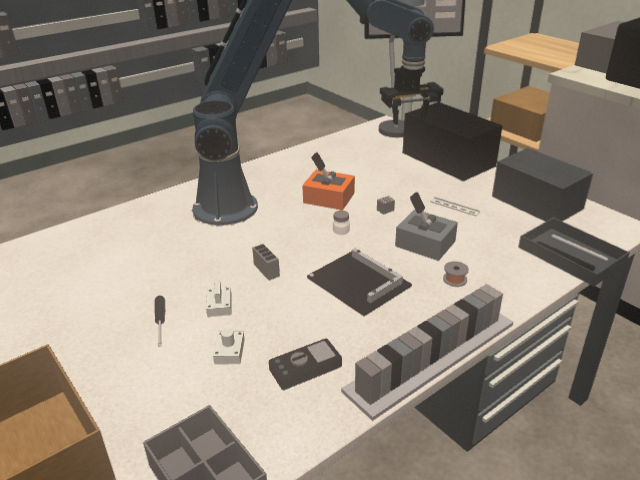

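View pics/side0.png

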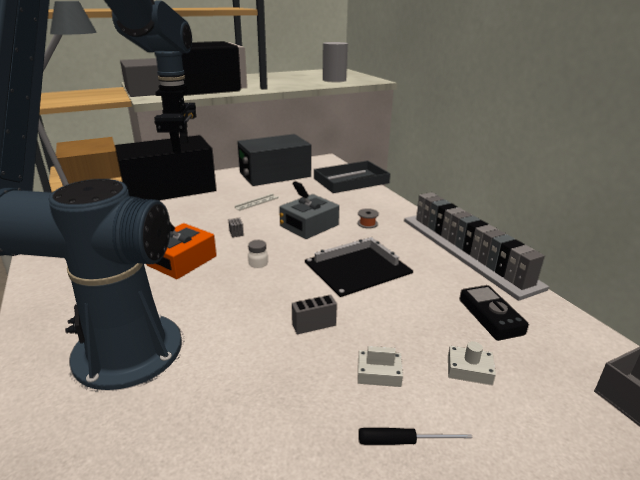

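View pics/wrist0.png

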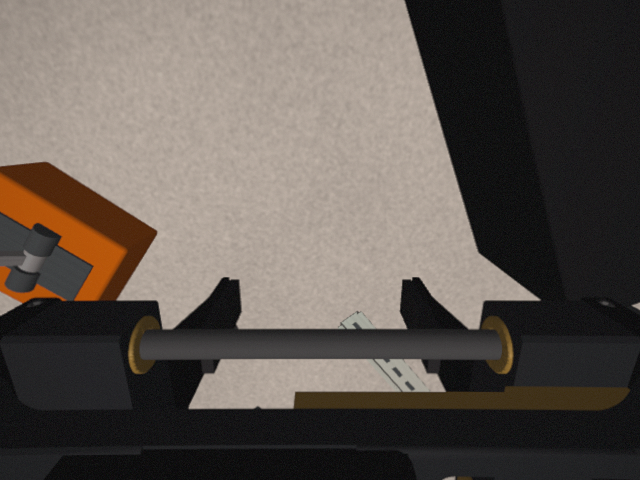

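Toggle boxes: orange at scene (329,187) and grey at (427,235), so the grey one is the tester. Blocks: rib at scene (219,298) and side (380,365); round post at scene (229,345) and side (472,362), so the block is the rib one. I'll zoom in to confirm and to get corner pixels.

```bash
python3 - <<'E'
import cv2
def crop(n,x,y,w,h,f,o):
    i=cv2.imread(f"pics/{n}0.png")[y:y+h,x:x+w]
    i=cv2.resize(i,None,fx=f,fy=f,interpolation=cv2.INTER_CUBIC)
    for k in range(0,w,10):
        cv2.line(i,(k*f,0),(k*f,6 if k%50 else 14),(0,0,255),1); 
        if k%20==0: cv2.putText(i,str(x+k),(k*f,22),0,.35,(0,0,255),1)
    for k in range(0,h,10):
        cv2.line(i,(0,k*f),(6,k*f),(0,0,255),1)
        if k%20==0: cv2.putText(i,str(y+k),(8,k*f+4),0,.35,(0,0,255),1)
    cv2.imwrite(f"pics/{o}.png",i)
crop("scene",380,180,100,90,6,"c1")
crop("side",265,170,100,80,7,"c2")
crop("scene",300,235,120,85,6,"c3")
crop("side",300,230,120,70,6,"c4")
crop("scene",190,270,70,100,6,"c5")
crop("side",350,335,80,60,8,"c6")
E
```

```text
(no output)
```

View pics/c1.png

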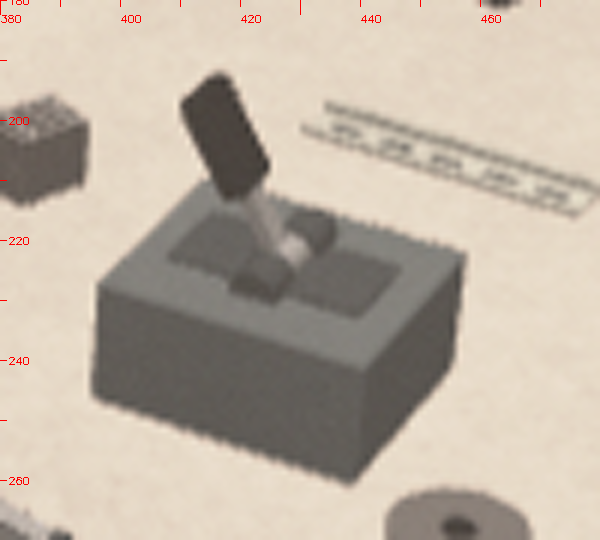

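View pics/c2.png

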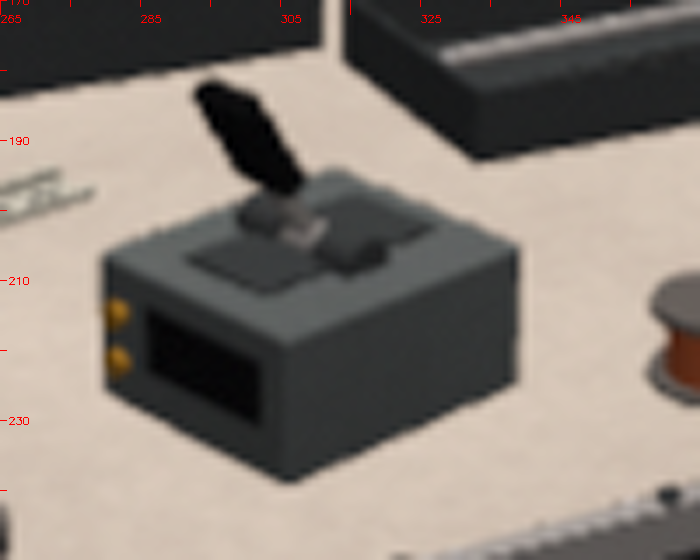

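View pics/c3.png

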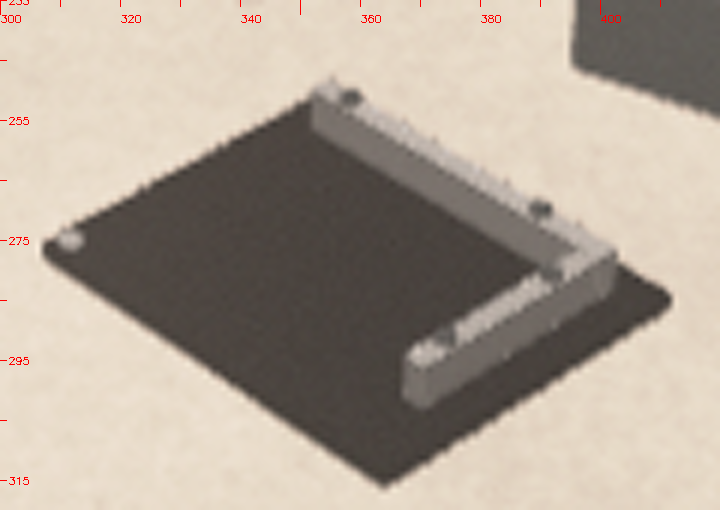

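View pics/c4.png

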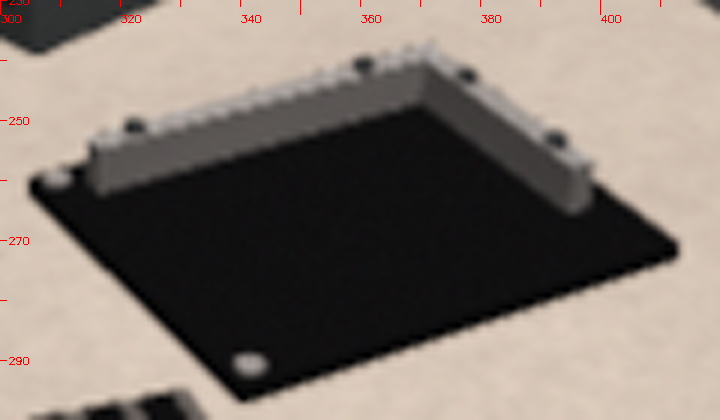

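View pics/c5.png

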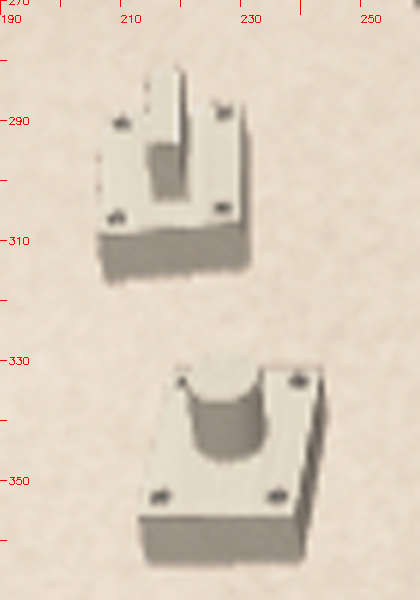

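View pics/c6.png

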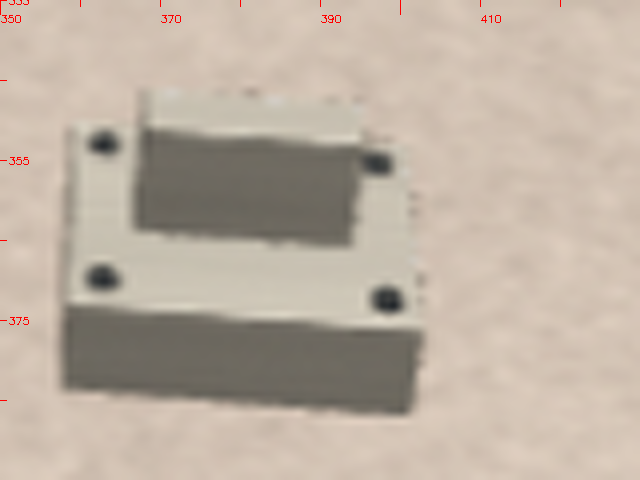

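```bash
cat > h.py <<'E'
import numpy as np, cv2
from scipy.optimize import least_squares
F=np.diag([1.,-1.,-1.])
def proj(P,s):
    T=s["camera_from_world"]; R=F@T[:3,:3]; t=F@T[:3,3]
    return cv2.projectPoints(np.asarray(P,float).reshape(-1,1,3),cv2.Rodrigues(R)[0],t,s["intrinsics"],np.array(s["D"]))[0].reshape(-1,2)
def ray(uv,z,s):
    T=s["camera_from_world"]; R=F@T[:3,:3]; t=F@T[:3,3]
    n=cv2.undistortPoints(np.array([[uv]],float),s["intrinsics"],np.array(s["D"]))[0,0]
    d=R.T@np.array([n[0],n[1],1]); c=-R.T@t
    return c+d*(z-c[2])/d[2]
def loc2w(p,L):
    L=np.asarray(L,float); c,s=np.cos(p[2]),np.sin(p[2])
    return np.c_[p[0]+c*L[:,0]-s*L[:,1],p[1]+s*L[:,0]+c*L[:,1],L[:,2]]
def fit(obs,x0):
    # obs: list of (snap,[(uv,local)...])
    def r(p): return np.concatenate([(proj(loc2w(p,[o[1] for o in l]),s)-[o[0] for o in l]).ravel() for s,l in obs])
    q=least_squares(r,x0,loss="soft_l1"); return q.x,r(q.x).reshape(-1,2)
E
cat > fit0.py <<'E'
from workcell import robot
from h import *
sc=robot.snapshot("scene"); sd=robot.snapshot("side")
m=.001
def L(*a): return tuple(m*v for v in a)
print("tester rays", [ray(u,.07,sc).round(3) for u in [(397,228),(440,242),(457,222)]],[ray(u,.07,sd).round(3) for u in [(280,207),(307,219),(339,205),(314,194)]])
fx=[(sc,[((307,277),L(-110,-90,10)),((364,316),L(110,-90,5)),((411,284),L(110,90,10))]),
 (sd,[((305,261),L(-110,90,8)),((340.5,296),L(-110,-90,5)),((412,271),L(110,-90,8)),((370,247.5),L(80,60,10))])]
bl=[(sc,[((206.5,309),L(40,-30,28)),((230,307),L(40,30,28)),((208,317),L(40,-30,0)),((230.5,314.5),L(40,30,0)),((215,294),L(25,-7,60)),((220,294),L(25,7,60))]),
 (sd,[((358.5,373.3),L(-40,-30,28)),((402.5,376),L(40,-30,28)),((401,354),L(40,30,28)),((359,351),L(-40,30,28)),((358,383.5),L(-40,-30,0)),((401,387),L(40,-30,0)),((368,351.3),L(-25,-7,60)),((395,353),L(25,-7,60)),((367,363.8),L(-25,-7,28)),((394,366),L(25,-7,28))])]
for n,o in (("fix",fx),("blk",bl)):
    best=min((fit(o,[.5,0,y]) for y in np.arange(-3,3.2,1)),key=lambda q:(q[1]**2).sum())
    print(n,best[0].round(4)); print(best[1].round(1).tolist())
E
python3 fit0.py
```

```text
tester rays [array([0.522, 0.261, 0.07 ]), array([0.649, 0.301, 0.07 ]), array([0.609, 0.415, 0.07 ])] [array([0.473, 0.363, 0.07 ]), array([0.512, 0.257, 0.07 ]), array([0.638, 0.304, 0.07 ]), array([0.606, 0.41 , 0.07 ])]
fix [0.5729 0.0707 0.0684]
[[-1.5, -1.9], [-0.5, -0.7], [0.4, -0.9], [-0.4, -1.2], [0.6, 0.1], [2.3, -0.5], [0.3, -0.5]]
blk [ 0.4209 -0.2674  5.7505]
[[-1.2, -0.8], [-0.2, -1.2], [-1.3, -0.1], [0.4, -0.1], [-1.7, -0.6], [-1.0, -1.2], [0.1, -0.7], [1.0, -0.3], [-0.1, -1.7], [-0.3, -1.4], [-0.2, 0.4], [0.9, -0.0], [-0.1, -0.5], [0.8, -0.4], [-0.2, 0.2], [0.2, -0.2]]
```

```bash
cat >> h.py <<'E'
from scipy.spatial.transform import Rotation as Ro
def down(a):
    y=np.array([np.cos(a),np.sin(a),0]); z=np.array([0,0,-1.]); x=np.cross(y,z)
    return Ro.from_matrix(np.c_[x,y,z]).as_rotvec()
def pickrot(robot,pos,a):
    q0=np.array(robot.read_q()); c=[]
    for k in (a,a+np.pi):
        q=robot.solve_ik(pos,down(k))
        if q is not None: c.append((abs(np.array(q)-q0).max(),k))
    return min(c)[1]
def stat(robot):
    print("t",round(robot.read_clock(),2),"p",np.round(robot.read_tool_pos(),4),"f",np.round(robot.read_ft_force(),1),"tq",np.round(robot.read_wrist_torque(),2),"w",round(robot.read_width(),4))
E
python3 - <<'E'
from workcell import robot
from h import *
sc=robot.snapshot("scene"); sd=robot.snapshot("side")
m=.001
def L(*a): return tuple(m*v for v in a)
t=[(sc,[((397,228),L(-70,-60,70)),((440,242),L(70,-60,70)),((457,222),L(70,60,70)),((395.5,246),L(-70,-60,0)),((438,260.5),L(70,-60,0)),((455.5,240),L(70,60,0))]),
(sd,[((280,207),L(-70,60,70)),((306.5,219),L(-70,-60,70)),((339,205),L(70,-60,70)),((314,194),L(70,60,70)),((280,226),L(-70,60,0)),((306.5,239),L(-70,-60,0)),((339,225),L(70,-60,0))])]
p,r=fit(t,[.56,.33,.35]); print(p.round(4),r.round(1).tolist())
tip=loc2w(p,[(-.0497,0,.153)]); print(tip,proj(tip,sc),proj(tip,sd))
yaw=p[2]; d=np.array([np.cos(yaw),np.sin(yaw),0]); 
pts=lambda x,z: np.array([p[0],p[1],z+.07])+x*d
a=pickrot(robot,pts(-.095,.2),yaw+np.pi/2); print(a)
for x,z in((-.1,.2),(-.1,.128),(.02,.128),(.02,.25)): print(robot.solve_ik(pts(x,z),down(a)))
E
```

```text
[0.5603 0.3414 0.3163] [[-1.9, -1.7], [0.4, -1.2], [0.9, -0.7], [-1.6, 0.7], [0.2, 1.1], [-0.2, 1.5], [-0.9, -1.8], [-0.0, -0.8], [1.8, -0.7], [-0.7, -1.2], [-0.2, 0.1], [-0.0, 1.0], [1.0, 0.1]]
[[0.51309066 0.3259176  0.153     ]] [[412.86290694 193.91812756]] [[297.33612509 182.88071913]]
1.8871148823910269
[ 3.88314247e-01  4.66991127e-01  1.62321546e+00 -4.44089210e-16
  1.05138607e+00 -1.49880064e+00]
[ 3.88314247e-01  5.68582120e-01  1.68611599e+00 -4.44089210e-16
  8.86894544e-01 -1.49880064e+00]
[ 3.75375221e-01  7.01003374e-01  1.37625479e+00 -4.44089210e-16
  1.06433449e+00 -1.51173966e+00]
[ 0.37537522  0.57211123  1.26396619  0.          1.30551523 -1.51173966]
```

```bash
python3 - <<'E'
from workcell import robot
from h import *
p=np.array([.5603,.3414,.3163]); yaw=p[2]; d=np.array([np.cos(yaw),np.sin(yaw),0]); a=1.8871
pts=lambda x,z: np.array([p[0],p[1],z+.07])+x*d
robot.command_gripper(0.0,20)
robot.reach(pts(-.1,.2),down(a)); stat(robot)
robot.movel(pts(-.1,.128),.2); stat(robot)
hit=robot.movel(pts(.018,.128),.1,stop_force=15); print(hit); stat(robot)
robot.movel(pts(.0,.25),.25); robot.dwell(.2)
for n in("scene","side"):
    cv2.imwrite(f"pics/{n}1.png",robot.snapshot(n)["img"])
s=cv2.imread("pics/scene1.png")[150:290,340:500]; t=cv2.imread("pics/side1.png")[140:260,240:380]
cv2.imwrite("pics/t1.png",np.hstack([cv2.resize(s,(400,350)),cv2.resize(t,(400,350))]))
E
```

```text
t 3.18 p [0.465  0.3109 0.2701] f [ 0.1  0.4 -0.5] tq [0.03 0.03 0.05] w 0.0001
t 3.69 p [0.4651 0.3111 0.1981] f [-0.4 -0.2  1. ] tq [ 0.06 -0.01 -0.04] w 0.0006
False
t 5.03 p [0.5751 0.3461 0.1981] f [-6.1 -3.   3.5] tq [-0.4   0.88 -0.  ] w 0.0002
```

View pics/t1.png

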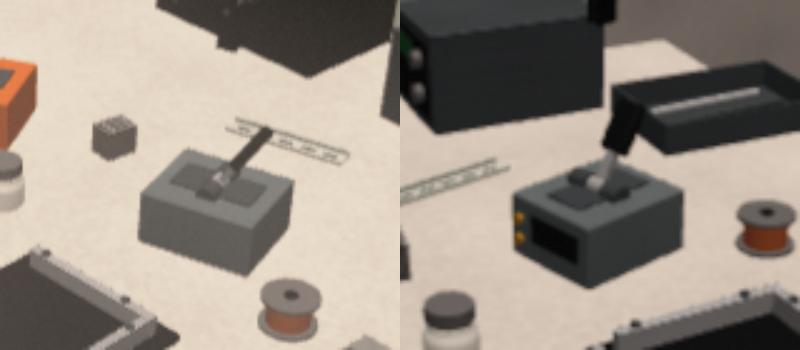

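Scene (438,205 full-frame) and side both show the handle leaning the other way, so the toggle is on. Next I'll take a wrist view of the fixture, then one of the block.

```bash
python3 - <<'E'
from workcell import robot
from h import *
s=robot.snapshot("wrist"); T=s["camera_from_world"]; c=-T[:3,:3].T@T[:3,3]; R=Ro.from_rotvec(robot.read_ee_rot()).as_matrix()
ct=R.T@(c-robot.read_tool_pos()); ft=R.T@(T[:3,:3].T@[0,0,-1]); print(ct,ft)
def view(center,a,z,name):
    Rw=Ro.from_rotvec(down(a)).as_matrix()
    off=Rw@ct; f=Rw@ft; h=z+off[2]-center[2]
    pos=np.array([*(np.array(center[:2])-off[:2]-f[:2]/-f[2]*h),z]); print(pos, robot.solve_ik(pos,down(a)))
    try: robot.reach(pos,down(a))
    except Exception as e: print(e); return
    robot.dwell(.3); s=robot.snapshot("wrist"); np.save(f"pics/{name}.npy",s,allow_pickle=True); cv2.imwrite(f"pics/{name}.png",s["img"]); stat(robot)
view([.573,.0707,.02],1.639,.32,"wf")
robot.command_gripper(.04,20)
view([.421,-.2674,.04],1.038,.27,"wb")
E
```

```text
[ 0.08472112 -0.00035132 -0.09180272] [-3.04826424e-01  2.33281402e-05  9.52407922e-01]
[0.53239254 0.06826864 0.32      ] [-8.07687006e-02  3.75104237e-01  1.62100994e+00 -4.44089210e-16
  1.14547847e+00 -1.71976870e+00]
t 7.43 p [0.5325 0.069  0.3199] f [-0.9  0.2 -0.9] tq [-0.02  0.03  0.02] w 0.0008
[ 0.40543286 -0.25782167  0.27      ] [-0.79954296  0.36701026  1.81130921  0.          0.96327318 -1.83754296]
t 10.04 p [ 0.4058 -0.2573  0.2701] f [-0.5  0.1 -0.1] tq [-0.08  0.   -0.02] w 0.0396
```

View pics/wf.png

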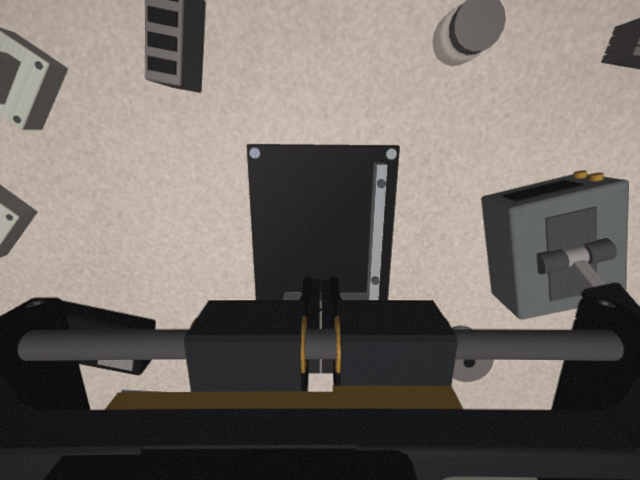

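View pics/wb.png

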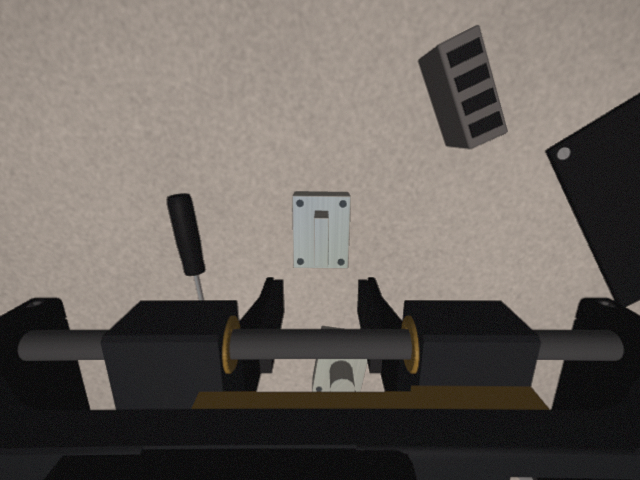

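```bash
python3 - <<'E'
import cv2
def crop(n,x,y,w,h,f,o):
    i=cv2.imread(f"pics/{n}.png")[y:y+h,x:x+w]
    i=cv2.resize(i,None,fx=f,fy=f,interpolation=cv2.INTER_CUBIC)
    for k in range(0,w,10):
        cv2.line(i,(k*f,0),(k*f,8),(0,0,255),1); 
        if k%20==0: cv2.putText(i,str(x+k),(k*f,22),0,.4,(0,0,255),1)
    for k in range(0,h,10):
        cv2.line(i,(0,k*f),(8,k*f),(0,0,255),1)
        if k%20==0: cv2.putText(i,str(y+k),(8,k*f+4),0,.4,(0,0,255),1)
    cv2.imwrite(f"pics/{o}.png",i)
crop("wf",240,135,170,175,3,"wf2")
crop("wb",280,180,80,95,6,"wb2")
E
```

```text
(no output)
```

View pics/wf2.png

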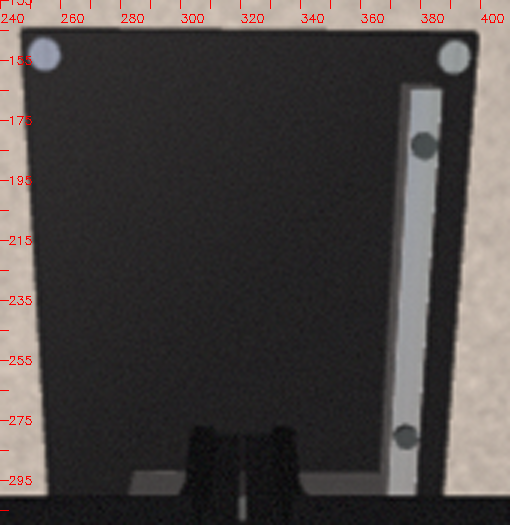

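View pics/wb2.png

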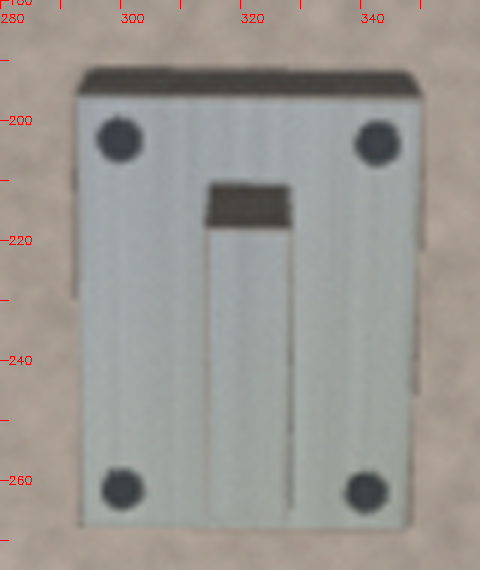

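```bash
python3 - <<'E'
from h import *
wf=np.load("pics/wf.npy",allow_pickle=True).item(); wb=np.load("pics/wb.npy",allow_pickle=True).item()
L=lambda *a: tuple(.001*v for v in a)
fx=[(wf,[((247,144.7),L(-110,-90,10)),((399,145.3),L(-110,90,10)),((367.3,292.3),L(80,60,10)),((373.3,163),L(-90,60,10))])]
p,r=fit(fx,[.573,.07,.068]); print(p.round(4),r.round(1).tolist())
# edge directions by rays
A,B=ray((373.3,163.),.01,wf),ray((367.3,292.3),.01,wf); print("fence yaw",np.arctan2(*(B-A)[[1,0]]), np.linalg.norm(B-A), B)
A,B=ray((284,292.),.01,wf),ray((367.3,292.3),.01,wf); print("short yaw",np.arctan2(*(B-A)[[1,0]])-np.pi/2)
A,B=ray((247,144.7),.01,wf),ray((399,145.3),.01,wf); print("plate yaw",np.arctan2(*(B-A)[[1,0]])-np.pi/2,np.linalg.norm(B-A))
b=[(wb,[((293,195.7),L(-40,-30,28)),((350.2,195.7),L(-40,30,28)),((293.3,267.5),L(40,-30,28)),((348.5,267.7),L(40,30,28)),((314.3,217.7),L(-25,-7,60)),((328.3,217.7),L(-25,7,60)),((314.5,210.5),L(-25,-7,28)),((328.3,210.7),L(-25,7,28))])]
p,r=fit(b,[.421,-.267,-.533]); print(p.round(4),r.round(1).tolist())
E
```

```text
[0.5726 0.0746 0.0687] [[-1.3, 0.3], [1.2, -0.0], [-0.2, 0.1], [0.2, -0.2]]
fence yaw 0.07218500320104998 0.16971632680412677 [0.64813825 0.14022844 0.01      ]
short yaw 0.06681786640164322
plate yaw 0.06679200982653888 0.17703418029080595
[ 0.4211 -0.2654 -0.5357] [[-1.1, -0.3], [0.8, 0.1], [0.1, 0.8], [-0.0, 0.9], [-0.3, -0.0], [0.6, 0.1], [0.0, -0.5], [-0.2, -0.6]]
```

```bash
python3 - <<'E'
from workcell import robot
from h import *
a=-.5357+np.pi/2
b=np.array([.4211,-.2656])
robot.reach([*b,.17],down(a)); robot.movel([*b,.101],.1,stop_force=6); stat(robot)
robot.command_gripper(0.0,45); stat(robot)
robot.movel([*b,.2],.15); stat(robot)
f=np.array([.5727,.0740,.0685]); 
tgt=loc2w(f,[(.040-.010,.030-.012,0)])[0,:2]; print(tgt)
robot.reach([*tgt,.19],down(f[2]+np.pi/2)); robot.dwell(.3); stat(robot)
s=robot.snapshot("wrist"); cv2.imwrite("pics/wh.png",s["img"]); cv2.imwrite("pics/sideh.png",robot.snapshot("side")["img"])
E
```

```text
t 11.38 p [ 0.4214 -0.2659  0.1017] f [0.3 0.  0.5] tq [-0.01  0.01  0.01] w 0.0399
t 11.96 p [ 0.4212 -0.2657  0.1012] f [-1.3 -0.8  2.6] tq [-0.04  0.03  0.02] w 0.0138
t 12.77 p [ 0.4205 -0.265   0.1993] f [-0.3  0.1 -3.3] tq [-0.01  0.   -0.01] w 0.0136
[0.60139761 0.09401118]
t 14.56 p [0.6015 0.093  0.1901] f [ 0.4  0.8 -2.7] tq [ 0.07  0.02 -0.  ] w 0.0136
```

View pics/wh.png

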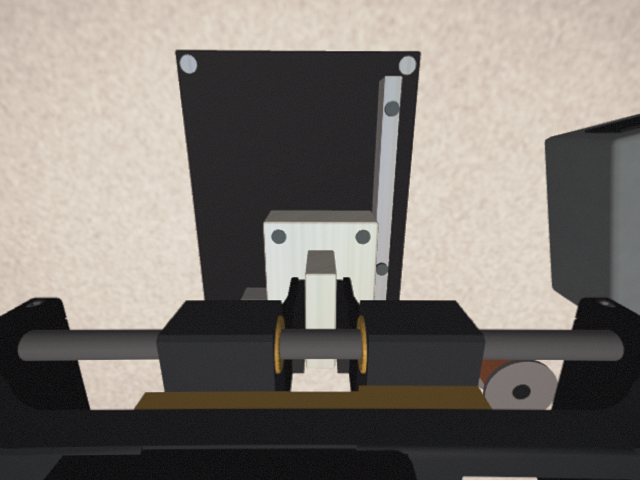

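View pics/sideh.png

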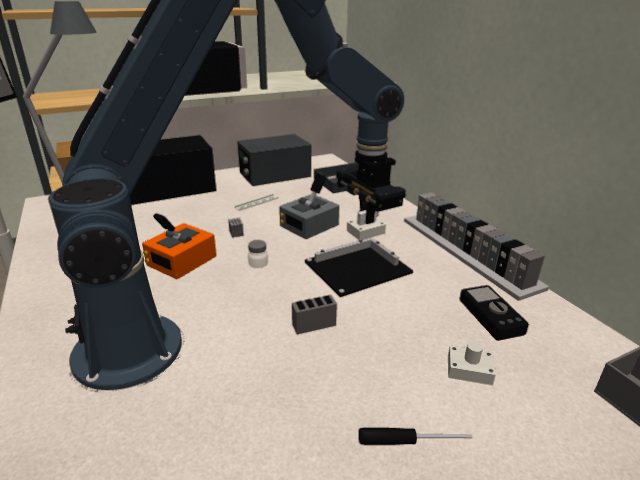

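The block is held level and square: wrist base edge (265–378,222), long fence on its right at (385,180). I'll lower it to contact, then press towards the long fence.

```bash
python3 - <<'E'
from workcell import robot
from h import *
f=np.array([.5727,.0740,.0685]); c,s=np.cos(f[2]),np.sin(f[2]); ex=np.array([c,s,0]); ey=np.array([-s,c,0])
def loc():
    p=np.array(robot.read_tool_pos())-[f[0],f[1],0]; F=np.array(robot.read_ft_force()); t=robot.read_wrist_torque()
    print("loc mm",np.round([p@ex*1e3,p@ey*1e3,p[2]*1e3],2),"F",np.round([F@ex,F@ey,F[2]],1),"tz",np.round(t[2],2), "t",round(robot.read_clock(),2))
p=np.array(robot.read_tool_pos())
robot.movel([p[0],p[1],.125],.1); 
print(robot.movel([p[0],p[1],.105],.03,stop_force=5)); loc()
p=np.array(robot.read_tool_pos()); robot.movel([p[0],p[1],p[2]+.0005],.03); robot.dwell(.2); loc()
p=np.array(robot.read_tool_pos())
print(robot.movel(p+ey*.022,.02,stop_force=12)); loc(); robot.dwell(.2); loc()
cv2.imwrite("pics/wp1.png",robot.snapshot("wrist")["img"])
E
```

```text
True
loc mm [ 30.16  17.41 111.1 ] F [ 0.5 -0.5  4.2] tz -0.04 t 15.97
loc mm [ 29.96  17.43 111.22] F [ 0.3  0.1 -2.5] tz 0.02 t 16.42
True
loc mm [ 29.97  30.17 111.21] F [ 0.3 -2.6  1.6] tz -0.07 t 17.17
loc mm [ 29.96  30.02 111.14] F [ 0.1 -1.9  5. ] tz -0.02 t 17.37
```

View pics/wp1.png

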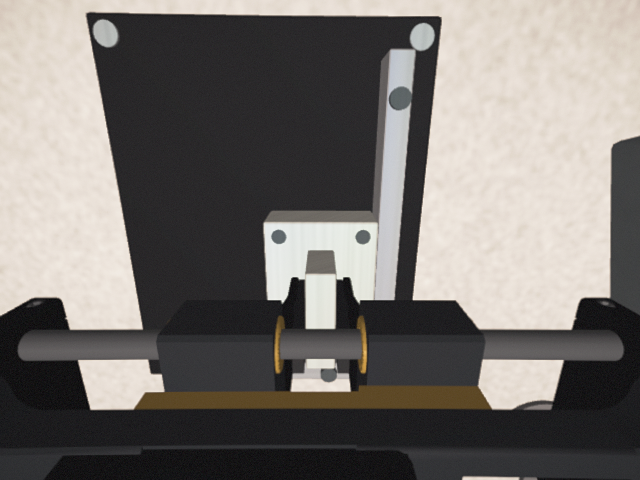

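```bash
cat >> h.py <<'E'
f=np.array([.5727,.0740,.0685]); c,s=np.cos(f[2]),np.sin(f[2]); ex=np.array([c,s,0]); ey=np.array([-s,c,0])
def loc(robot):
    p=np.array(robot.read_tool_pos())-[f[0],f[1],0]; F=np.mean([robot.read_ft_force() for _ in range(5)],0); t=robot.read_wrist_torque()
    print("loc mm",np.round([p@ex*1e3,p@ey*1e3,p[2]*1e3],2),"F",np.round([F@ex,F@ey,F[2]],1),"tq",np.round(t,2), "t",round(robot.read_clock(),2))
E
python3 - <<'E'
from workcell import robot
from h import *
p=np.array(robot.read_tool_pos()); p[2]=.1115
robot.movel(p-ey*.003,.03); robot.dwell(.2); loc(robot)
p=np.array(robot.read_tool_pos())
print(robot.movel(p+ex*.02,.02,stop_force=12)); loc(robot); robot.dwell(.2); loc(robot)
E
```

```text
loc mm [ 29.68  26.92 111.36] F [-1.7 -1.6  1.2] tq [-0.13 -0.01  0.  ] t 17.89
True
loc mm [ 40.49  27.56 111.44] F [-1.5 -0.3  3. ] tq [ 0.13 -0.03 -0.06] t 18.57
loc mm [ 40.43  27.5  111.41] F [-0.3  1.   5. ] tq [ 0.3  -0.29 -0.05] t 18.77
```

```bash
python3 - <<'E'
from workcell import robot
from h import *
def go(x,y,z):
    q=np.array([f[0],f[1],0])+ex*x/1e3+ey*y/1e3; q[2]=z; return robot.movel(q,.02,stop_force=35)
for x,y in((40.3,30.2),(40.8,30.7),(41.3,31.2),(41.8,31.7)):
    print(x,y,go(x,y,.1115)); robot.dwell(.25); loc(robot)
E
```

```text
40.3 30.2 False
loc mm [ 40.57  29.9  111.55] F [-0.2 -4.   2.7] tq [-0.48 -0.3  -0.11] t 19.33
40.8 30.7 False
loc mm [ 40.7   30.21 111.61] F [ 0.3 -4.7  5.5] tq [-0.83 -0.2  -0.19] t 19.83
41.3 31.2 False
loc mm [ 40.8   30.31 111.64] F [-2.9 -6.3  6.4] tq [-1.06 -0.03 -0.11] t 20.33
41.8 31.7 False
loc mm [ 40.88  30.38 111.66] F [-2.  -7.6  6.3] tq [-1.34  0.09 -0.17] t 20.83
```

```bash
python3 - <<'E'
from workcell import robot
from h import *
def go(x,y,z):
    q=np.array([f[0],f[1],0])+ex*x/1e3+ey*y/1e3; q[2]=z; return robot.movel(q,.02,stop_force=35)
for x,y,z in((42.8,31.7,.112),(43.8,31.7,.112),(43.8,31.7,.111)):
    print(x,y,z,go(x,y,z)); robot.dwell(.25); loc(robot)
for n in ("scene","side","wrist"):
    sn=robot.snapshot(n); np.save(f"pics/{n}2.npy",sn,allow_pickle=True); cv2.imwrite(f"pics/{n}2.png",sn["img"])
s=cv2.imread("pics/scene2.png")[225:325,310:430]; t=cv2.imread("pics/side2.png")[190:290,310:430]
cv2.imwrite("pics/p2.png",np.hstack([cv2.resize(s,(400,333),interpolation=2),cv2.resize(t,(400,333),interpolation=2)]))
E
```

```text
42.8 31.7 0.112 False
loc mm [ 41.18  30.38 111.83] F [-3.5 -7.9  6.1] tq [-1.36  0.29 -0.18] t 21.33
43.8 31.7 0.112 False
loc mm [ 41.34  30.4  111.85] F [-4.9 -8.4  6.9] tq [-1.39  0.47 -0.19] t 21.83
43.8 31.7 0.111 False
loc mm [ 41.25  30.35 111.68] F [-5.8 -8.3 12.4] tq [-1.35  0.77 -0.18] t 22.33
```

View pics/p2.png

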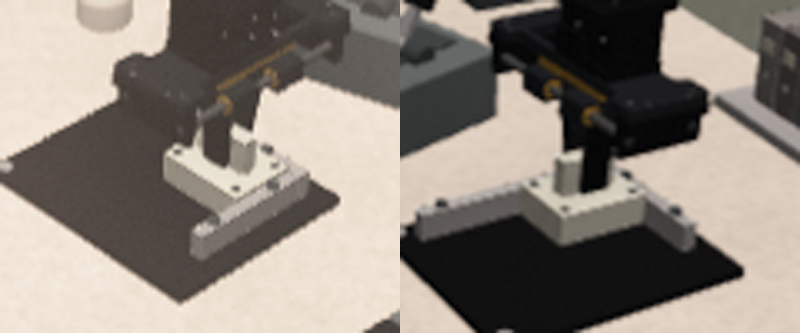

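View pics/wrist2.png

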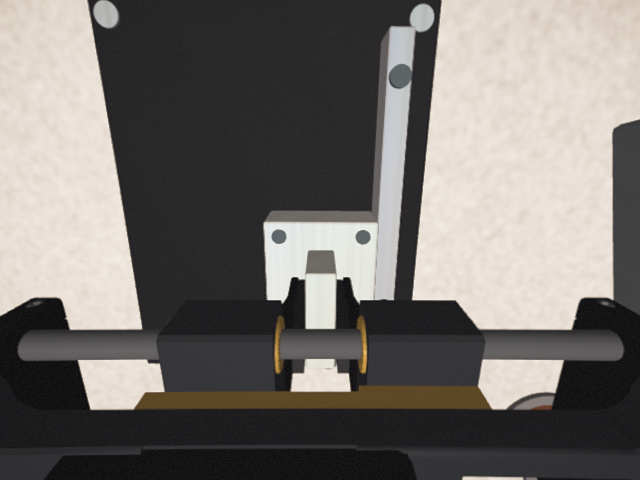

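Images look seated, but Fx (6 N) is within what friction on the long fence and plate could produce, so x contact isn't proven. I'll test x on its own, off the long fence and lightly loaded on the plate.

```bash
cat >> h.py <<'E'
def go(robot,x,y,z,sf=35,v=.02):
    q=np.array([f[0],f[1],0])+ex*x/1e3+ey*y/1e3; q[2]=z/1e3; r=robot.movel(q,v,stop_force=sf); robot.dwell(.25); print((x,y,z),r,end=" "); loc(robot)
E
python3 - <<'E'
from workcell import robot
from h import *
go(robot,40.3,29.0,111.3)
go(robot,39.0,28.0,111.5)
for x in (40,40.5,41,42,43,44,45): go(robot,x,28.0,111.5)
E
```

```text
(40.3, 29.0, 111.3) False loc mm [ 40.43  29.62 111.41] F [0.2 0.6 5.6] tq [ 0.32 -0.28  0.01] t 23.11
(39.0, 28.0, 111.5) False loc mm [ 39.25  28.22 111.45] F [1.1 2.4 2.4] tq [ 0.63 -0.6   0.11] t 23.61
(40, 28.0, 111.5) False loc mm [ 39.43  28.16 111.51] F [-0.7  2.9  4.5] tq [ 0.78 -0.02  0.1 ] t 24.11
(40.5, 28.0, 111.5) False loc mm [ 39.54  28.15 111.53] F [-1.3  3.   5.5] tq [0.73 0.07 0.07] t 24.61
(41, 28.0, 111.5) False loc mm [ 39.68  28.16 111.59] F [-2.3  3.2  6.6] tq [0.72 0.2  0.1 ] t 25.11
(42, 28.0, 111.5) False loc mm [ 39.86  28.18 111.61] F [-4.1  2.9  8.5] tq [0.68 0.46 0.02] t 25.61
(43, 28.0, 111.5) False loc mm [ 40.09  28.19 111.7 ] F [-5.6  2.4  9.8] tq [0.65 0.74 0.09] t 26.11
(44, 28.0, 111.5) False loc mm [ 40.3   28.2  111.76] F [-7.9  2.6 12.1] tq [0.55 0.97 0.05] t 26.61
(45, 28.0, 111.5) False loc mm [ 40.54  28.2  111.79] F [-9.8  2.1 14.4] tq [0.51 1.23 0.06] t 27.11
```

```bash
python3 - <<'E'
from workcell import robot
from h import *
go(robot,38.5,27.0,114.5)
for x in (39.5,40,40.5,41,41.5): go(robot,x,27.0,114.5)
go(robot,38.5,27.0,114.5)
for y in (29,29.5,30,30.5,31): go(robot,38.5,y,114.5)
E
```

```text
(38.5, 27.0, 114.5) False loc mm [ 38.56  26.93 114.3 ] F [ 0.4 -0.3 -4.2] tq [ 0.03 -0.02 -0.01] t 27.87
(39.5, 27.0, 114.5) False loc mm [ 39.48  27.02 114.53] F [ 0.3  0.2 -3.3] tq [ 0.06 -0.06  0.01] t 28.37
(40, 27.0, 114.5) False loc mm [ 39.98  26.99 114.5 ] F [ 0.3 -0.  -4. ] tq [ 0.03  0.   -0.01] t 28.87
(40.5, 27.0, 114.5) False loc mm [ 40.48  27.01 114.49] F [ 0.4  0.8 -3.6] tq [ 0.09 -0.01  0.01] t 29.37
(41, 27.0, 114.5) False loc mm [ 40.79  27.03 114.46] F [-0.4  0.2 -1.8] tq [0.08 0.15 0.01] t 29.87
(41.5, 27.0, 114.5) False loc mm [ 40.98  27.08 114.4 ] F [-3.3 -0.1 -1.5] tq [ 0.03  0.49 -0.02] t 30.37
(38.5, 27.0, 114.5) False loc mm [ 38.83  26.96 114.58] F [-0.6  0.4 -3.9] tq [0.06 0.01 0.03] t 30.92
(38.5, 29, 114.5) False loc mm [ 38.51  28.99 114.52] F [-0.  -0.2 -3.4] tq [ 0.1  -0.01 -0.05] t 31.42
(38.5, 29.5, 114.5) False loc mm [ 38.51  29.48 114.5 ] F [-0.2 -0.1 -3.7] tq [ 0.01 -0.02  0.06] t 31.92
(38.5, 30, 114.5) False loc mm [ 38.51  29.96 114.51] F [ 0.   0.1 -3.2] tq [-0.05  0.   -0.02] t 32.42
(38.5, 30.5, 114.5) False loc mm [ 38.47  30.14 114.54] F [-0.9 -3.  -3.2] tq [-0.61  0.08 -0.08] t 32.92
(38.5, 31, 114.5) False loc mm [ 38.45  30.28 114.56] F [-0.9 -5.2 -2.7] tq [-0.87  0.08 -0.14] t 33.42
```

In the air, contact is at x≈40.7 and y≈30.0. tz suggests the +x end touches the long fence first, so I'll check the yaw in the air.

```bash
cat >> h.py <<'E'
def gor(robot,x,y,z,dy,v=.02):
    q=np.array([f[0],f[1],0])+ex*x/1e3+ey*y/1e3; q[2]=z/1e3; robot.movel(q,v,rotation=down(f[2]+np.pi/2+dy)); robot.dwell(.25)
    T=np.mean([robot.read_wrist_torque() for _ in range(20)],0)[2]; print((x,y,z,dy),"tz",round(T,3),end=" "); loc(robot)
E
python3 - <<'E'
from workcell import robot
from h import *
print(robot.read_ee_rot(),down(f[2]+np.pi/2))
t0=robot.read_clock(); robot.read_wrist_torque(); print(robot.read_clock()-t0)
for d in (0,-.006,-.012):
    gor(robot,38.5,29.5,114.5,d); gor(robot,38.5,31.3,114.5,d)
E
```

```text
[ 0.11143534 -3.12241236  0.00830126] [ 0.10757851 -3.13975019 -0.        ]
0.0
(38.5, 29.5, 114.5, 0) tz -0.02 loc mm [ 38.41  29.75 114.43] F [-0.9 -0.6 -4.4] tq [-0.18  0.14 -0.02] t 33.92
(38.5, 31.3, 114.5, 0) tz -0.139 loc mm [ 38.36  30.14 114.48] F [-1.1 -4.9 -2.4] tq [-1.06  0.14 -0.14] t 34.42
(38.5, 29.5, 114.5, -0.006) tz 0.013 loc mm [ 38.61  29.81 114.55] F [-0.1  0.4 -4.2] tq [-0.   -0.01  0.01] t 34.92
(38.5, 31.3, 114.5, -0.006) tz 0.024 loc mm [ 38.59  30.16 114.61] F [-0.6 -4.8 -2.8] tq [-0.93 -0.01  0.02] t 35.42
(38.5, 29.5, 114.5, -0.012) tz 0.074 loc mm [ 38.47  29.69 114.47] F [-1.2 -1.6 -2.9] tq [-0.13  0.03  0.07] t 35.92
(38.5, 31.3, 114.5, -0.012) tz 0.167 loc mm [ 38.65  30.17 114.59] F [-0.3 -5.  -2.5] tq [-0.94 -0.08  0.17] t 36.42
```

```bash
python3 - <<'E'
from workcell import robot
from h import *
d=-.006
gor(robot,39.5,29.3,113,d)
gor(robot,39.5,29.3,112,d)
gor(robot,41.3,30.3,112.0,d)
gor(robot,41.3,30.3,111.2,d)
gor(robot,42,31,111.0,d)
gor(robot,43.5,31.8,110.8,d)
for n in ("scene","side","wrist"):
    sn=robot.snapshot(n); np.save(f"pics/{n}3.npy",sn,allow_pickle=True); cv2.imwrite(f"pics/{n}3.png",sn["img"])
s=cv2.imread("pics/scene3.png")[235:305,345:415]; t=cv2.imread("pics/side3.png")[220:280,340:400]
cv2.imwrite("pics/p3.png",np.hstack([cv2.resize(s,(400,400),interpolation=2),cv2.resize(t,(400,400),interpolation=2)]))
E
```

```text
(39.5, 29.3, 113, -0.006) tz 0.045 loc mm [ 39.48  29.58 112.98] F [ 0.5  0.1 -4.6] tq [ 0.04 -0.02  0.05] t 36.95
(39.5, 29.3, 112, -0.006) tz -0.041 loc mm [ 39.49  29.3  112.  ] F [-0.1 -0.  -3.4] tq [ 0.03  0.03 -0.04] t 37.45
(41.3, 30.3, 112.0, -0.006) tz 0.12 loc mm [ 39.9   29.97 111.79] F [-3.9 -2.3 -0.4] tq [-0.51  0.8   0.12] t 37.95
(41.3, 30.3, 111.2, -0.006) tz 0.027 loc mm [ 39.85  29.98 111.18] F [-4.6 -2.9 -0.2] tq [-0.49  0.73  0.03] t 38.45
(42, 31, 111.0, -0.006) tz 0.088 loc mm [ 39.94  30.07 111.14] F [-6.4 -4.8  2.4] tq [-0.89  1.08  0.09] t 38.95
(43.5, 31.8, 110.8, -0.006) tz 0.014 loc mm [ 40.17  30.16 111.16] F [-10.   -7.4   6.1] tq [-1.32  1.34  0.01] t 39.45
```

View pics/p3.png

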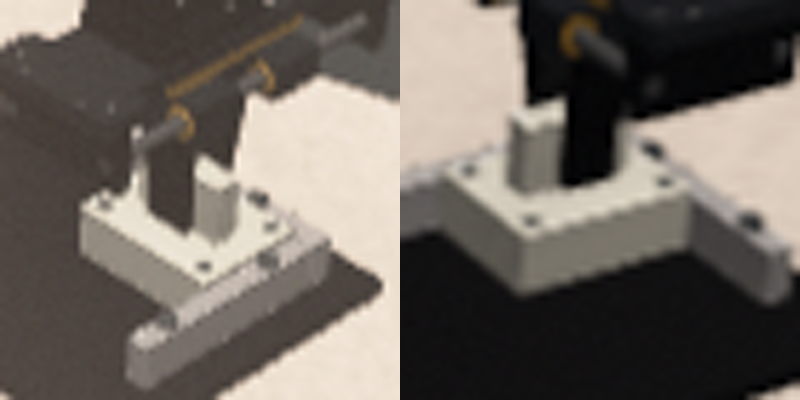

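x stalled at 39.9–40.2, short of the 40.7 mm air contact, which means friction with no end contact. I'll redo it: press x first with the block hovering, lower it, then close y.

```bash
python3 - <<'E'
from workcell import robot
from h import *
d=-.006
gor(robot,39.8,29.3,113,d)
gor(robot,40.3,29.5,112.3,d)
gor(robot,40.8,29.5,112.3,d)
gor(robot,41.3,29.5,112.3,d)
gor(robot,42,29.5,112.3,d)
gor(robot,42.5,29.5,111.8,d)
E
```

```text
(39.8, 29.3, 113, -0.006) tz 0.014 loc mm [ 39.63  29.43 112.9 ] F [-3.1  0.2 -2.6] tq [-0.17  0.55  0.01] t 40.25
(40.3, 29.5, 112.3, -0.006) tz 0.048 loc mm [ 39.73  29.71 112.08] F [-5.6 -0.6 -2.1] tq [-0.01  0.94  0.05] t 40.75
(40.8, 29.5, 112.3, -0.006) tz 0.082 loc mm [ 39.82  29.73 112.12] F [-5.7 -0.4 -1.2] tq [-0.08  1.03  0.08] t 41.25
(41.3, 29.5, 112.3, -0.006) tz 0.059 loc mm [ 39.89  29.73 112.13] F [-6.9 -0.7 -0.2] tq [-0.06  1.18  0.06] t 41.75
(42, 29.5, 112.3, -0.006) tz 0.084 loc mm [ 40.01  29.73 112.13] F [-7.6 -0.6 -0.5] tq [-0.08  1.36  0.08] t 42.25
(42.5, 29.5, 111.8, -0.006) tz 0.033 loc mm [ 40.11  29.76 111.58] F [-8.9  0.   1.5] tq [-0.12  1.44  0.03] t 42.75
```

In near-free hover (Fz≈−3, no plate friction) Fx rises from x≈39.6, so the end is on the short fence and the grip had pitched slightly. I'll press y and down, regrip the flat-lying block to clear that pitch, and press again.

```bash
python3 - <<'E'
from workcell import robot
from h import *
d=-.006
gor(robot,42.5,31.3,111.2,d)
gor(robot,42.5,31.6,110.4,d)
gor(robot,40.6,30.3,111.0,d)
robot.command_gripper(.024,45); robot.dwell(.2); loc(robot)
gor(robot,40.0,30.1,111.2,d)
sn=robot.snapshot("wrist"); cv2.imwrite("pics/w4.png",sn["img"]); np.save("pics/w4.npy",sn,allow_pickle=True)
s=robot.snapshot("scene")["img"][235:305,345:415]; t=robot.snapshot("side")["img"][220:280,340:400]
cv2.imwrite("pics/p4.png",np.hstack([cv2.resize(s,(400,400),interpolation=2),cv2.resize(t,(400,400),interpolation=2)]))
E
```

```text
(42.5, 31.3, 111.2, -0.006) tz 0.03 loc mm [ 40.16  30.1  111.36] F [-9.5 -5.7  3.5] tq [-0.96  1.59  0.03] t 43.25
(42.5, 31.6, 110.4, -0.006) tz 0.075 loc mm [ 40.05  30.15 111.18] F [-10.8  -6.4   7.8] tq [-1.03  1.73  0.07] t 43.75
(40.6, 30.3, 111.0, -0.006) tz 0.022 loc mm [ 39.77  29.93 111.15] F [-7.3 -2.6  0.8] tq [-0.35  1.11  0.02] t 44.27
loc mm [ 40.67  30.32 111.  ] F [ 0.5  0.1 -0.1] tq [ 0.08 -0.01 -0.03] t 45.0
(40.0, 30.1, 111.2, -0.006) tz 0.019 loc mm [ 40.02  30.08 111.21] F [ 0.9 -0.1  0.2] tq [0.07 0.01 0.02] t 45.5
```

View pics/p4.png

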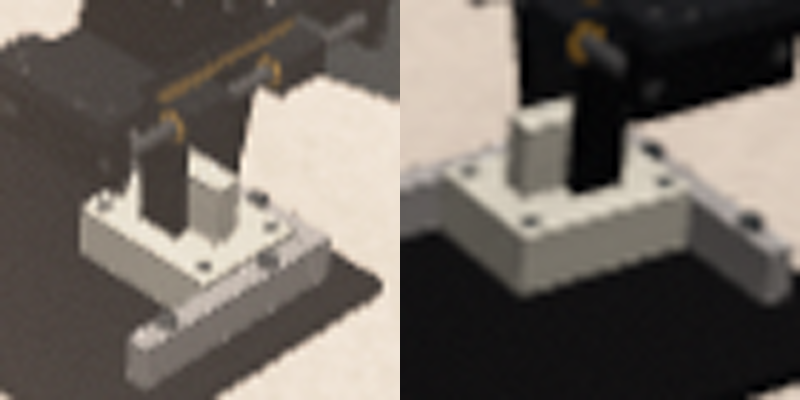

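View pics/w4.png

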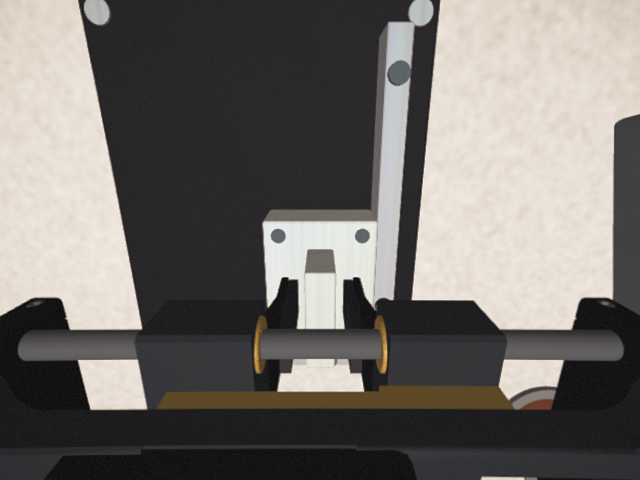

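The block rests in the corner on its own; both views show no gap. Regripping and pressing.

```bash
python3 - <<'E'
from workcell import robot
from h import *
d=-.006
robot.command_gripper(0.0,45); loc(robot)
gor(robot,40.0,30.1,111.6,d)
gor(robot,41.5,30.1,111.7,d)
gor(robot,43.5,30.1,111.7,d)
gor(robot,43.5,31.3,111.4,d)
gor(robot,44,31.8,111.0,d)
E
```

```text
loc mm [ 40.    29.88 111.19] F [-0.3 -1.5  0.2] tq [-0.16  0.05  0.  ] t 46.02
(40.0, 30.1, 111.6, -0.006) tz 0.005 loc mm [ 39.86  29.95 111.26] F [ 1.  -2.7 -3.3] tq [-0.33 -0.08  0.  ] t 46.52
(41.5, 30.1, 111.7, -0.006) tz -0.018 loc mm [ 40.3   29.95 111.34] F [-4.9 -2.9 -4.2] tq [-0.63  0.67 -0.02] t 47.02
(43.5, 30.1, 111.7, -0.006) tz 0.009 loc mm [ 40.61  30.   111.41] F [-7.3 -3.6  0.4] tq [-0.76  1.14  0.01] t 47.52
(43.5, 31.3, 111.4, -0.006) tz -0.034 loc mm [ 40.63  30.13 111.4 ] F [-7.7 -8.3  2.3] tq [-1.28  1.25 -0.03] t 48.02
(44, 31.8, 111.0, -0.006) tz -0.04 loc mm [ 40.68  30.19 111.38] F [-10.4  -8.3   6.2] tq [-1.55  1.46 -0.04] t 48.52
```

```bash
python3 - <<'E'
from workcell import robot
from h import *
d=-.006
gor(robot,44.5,32.0,110.0,d)
robot.dwell(1.0); loc(robot); print(robot.read_width())
imgs=[]
for n,(x,y) in (("scene",(345,235)),("side",(340,220))):
    sn=robot.snapshot(n); cv2.imwrite(f"pics/{n}5.png",sn["img"]); np.save(f"pics/{n}5.npy",sn,allow_pickle=True)
    imgs.append(cv2.resize(sn["img"][y:y+70,x:x+70],(400,400),interpolation=2))
cv2.imwrite("pics/p5.png",np.hstack(imgs))
cv2.imwrite("pics/w5.png",robot.snapshot("wrist")["img"])
E
```

```text
(44.5, 32.0, 110.0, -0.006) tz -0.039 loc mm [ 40.73  30.2  111.32] F [-12.6  -9.8  11.2] tq [-1.68  1.78 -0.04] t 49.02
loc mm [ 40.75  30.19 111.35] F [-13.3  -9.8  11.8] tq [-1.66  1.72 -0.02] t 50.02
0.01376558217405868
```

View pics/p5.png

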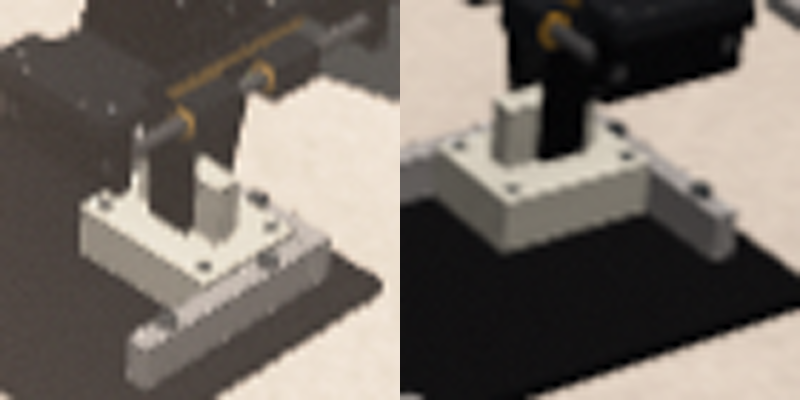

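View pics/side5.png

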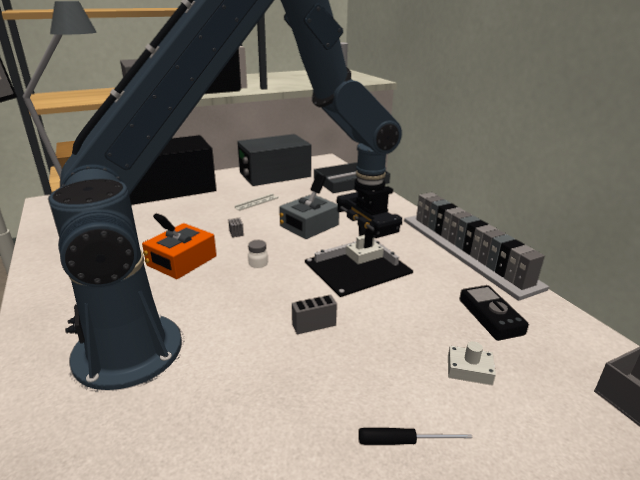

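```bash
python3 - <<'E'
from workcell import robot
from h import *
gor(robot,43.3,31.8,109.6,-.006)
robot.dwell(.8); loc(robot)
p=np.load("pics/scene5.npy",allow_pickle=True).item(); q=np.load("pics/side5.npy",allow_pickle=True).item()
# twin/tester on check crop
cv2.imwrite("pics/t5.png",np.hstack([cv2.resize(p["img"][180:280,370:480],(400,360)),cv2.resize(q["img"][160:250,250:350],(400,360))]))
E
```

```text
(43.3, 31.8, 109.6, -0.006) tz 0.031 loc mm [ 40.56  30.15 111.3 ] F [-10.6  -8.8  11.7] tq [-1.54  1.6   0.03] t 50.67
loc mm [ 40.54  30.18 111.29] F [-11.1  -9.5  11.3] tq [-1.54  1.64 -0.04] t 51.47
```

View pics/t5.png

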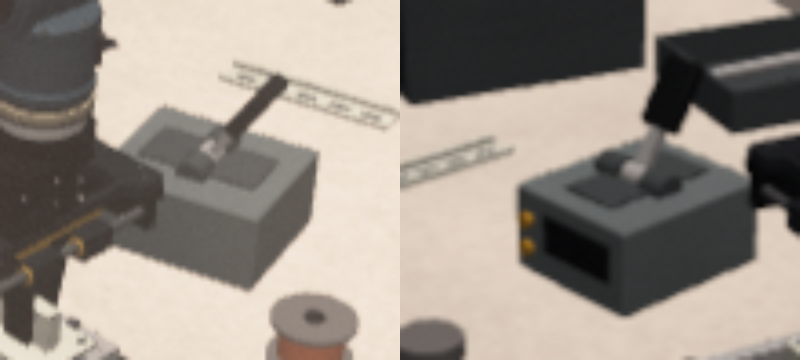

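Toggle still on, and forces are steady against both fences. Handing in.

```bash
python3 - <<'E'
from workcell import robot
from h import *
loc(robot); robot.close_job(); 
E
```

```text
loc mm [ 40.54  30.18 111.29] F [-11.1  -9.5  11.3] tq [-1.54  1.64 -0.04] t 51.47
the job is handed in; nothing more can be done
```

I flipped the grey tester's toggle to on first. Then I gripped the ribbed block, pressed it into the fixture corner, and handed the job in at 51.5 s while still holding it there.

**Last checks**
- **Toggle:** both cameras showed the handle leaning to the on side at the end.
- **Pressing:** the forces were steady at about 11 N against the short fence, 9.5 N against the long fence and 11 N down. There was almost no twist, so the block is square to the long fence.
- **Position:** the tool sat at x = 40.5 and y = 30.2 mm in my fitted fixture frame, where 40 and 30 are nominal. The camera views showed no gap at either fence.
- **Other things:** they looked unmoved in the pictures; I did not measure them.

**What disagreed**
- **Short-fence contact:** it was hard to prove by touch. One x push stalled on plate friction alone, and the contact reading moved between about 39.5 and 40.7 mm because the block pitched slightly in the grip. I tested contact with the block lifted just off the plate, then set it down and regripped it. After that, a push with no weight on the plate gave 4.9 N in x. That is more than friction from the 2.9 N on the long fence could explain, so I take the end contact as real.
- **Flatness:** the tool height rose about 0.1 mm under the final push. I take this as grip flex, so flatness comes from the downward force and was not measured separately.

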